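# Clip a counting chamber onto the counting stage

## Robot

A 6-joint arm with a two-finger parallel gripper is mounted at the origin on the work surface. World frame = base frame: x ahead of the robot, y to its left, z up, the work surface at z = 0. Lengths are in m, angles in degrees, forces in N, time in s.
With the tool pointing down it reaches from about 0.3 to 0.75 m from the base axis. Payload 8.5 kg.
Tool frame: the origin (TCP) lies on the centre line of the jaws, within the pads' length; the fingertips stand 11 mm ahead of it and the grasp point (between the pads) lies 8 mm behind it; z points along the fingers, y is the line along which they close (so a half turn about z gives the same grasp; the last joint's range is limited). The gripper opens to 85 mm and grips with 20 to 120 N. Pads are 22 mm wide; open, the fingers measure 114 mm over their backs; the gripper's body (76 mm by 85 mm) begins 54 mm behind the grasp point. The pads swing forward as they close: fully open they stand 13 mm farther back than shut.
Start: joints at [-87.508, 21.807, 74.336, -0, 83.858, -12.336], TCP at [0.141, -0.532, 0.242] pointing down, gripper open.
Joint ranges: [-178.18, 178.18], [-50.72, 133.34], [12.68, 142.11], [-81.47, 261.47], [9.98, 163.14], [-165.26, 165.26]. Speed limits (degrees/s): [136.94, 136.94, 180, 180, 180, 180].

## Interface

Orientations are given as a 3x3 rotation matrix whose columns are the frame's x, y, z axes.
In Python, from rig import env gives the robot as it stands.
- The arm moves only by the tool nudge_tcp, called after "Call:" by a JSON object that holds its "op" and its "data", one argument or row to a line. Schema: {"type":"object","properties":{"rows":{"type":"array","items":{"type":"object","properties":{"sx":{"type":"number"},"sy":{"type":"number"},"sz":{"type":"number"},"twist":{"type":"number"},"aperture":{"type":"number"}},"additionalProperties":false,"required":["aperture"]},"minItems":1,"maxItems":10},"grip_force":{"type":"number"},"only":{"type":"string"},"quiet":{"type":"boolean"},"lines":{"type":"string"}},"required":["rows"],"additionalProperties":false}. rows is a list of rows, 1 to 10 of them, each an object with the fields sx, sy, sz (the shift in units of 5 mm), twist (a turn about the tool's z in units of 5 degrees), aperture (the finger opening in m); a field left out counts as zero (the opening has to be given); each row shifts and turns the commanded pose from where the row before left it, along the tool's axes as they then stand; what a row does not reach is not made up. A row lasts 1/10 s, in which the tool goes at most 0.05 m and 8.59 degrees, less where a joint would pass 70% of its speed; a pose out of reach is approached as far as the arm can. The fingers move at their own pace and stop on an object; grip_force is the grip in N (left out, the last holds). Time passes only in rows, so rows that do not move let the fingers close. The tool returns the time, the measured TCP pose, the force, the opening and the grip force at its end. only (a regular expression) keeps the lines of the reply that match it, lines (a string "A,B") keeps lines A to B, and quiet returns only ok. Input that does not fit is refused with a message, and nothing moves.
- env.observe(): the state, without advancing time (a new reading comes with each control period).
- env.get_image(name): name is "side" or "top"; returns a dict with "pixels" (480x640x3 uint8, red, green, blue), "K" (3x3 intrinsics, pixels), "distortion" ([k1, k2, p1, p2, k3] as OpenCV has them; the pictures are not rectified), "extrinsics" (4x4, takes a point from world to camera coordinates). Camera axes: x right, y down, z forward; pixel columns grow to the right and rows downward; lengths in m; the calibration is good to about 2 mm. A picture is of the moment at which its call begins. There is no depth.
- env.close_job(): hands the job in; it is judged then, once.
The state is a dict: "time_s": time; "q": joint angles; "qvel": joint speeds; "joint_efforts": joint torques, N m; "position": TCP position; "tool_rot": TCP orientation; "ft_force": force on the tool from outside, world axes, zero at the start; "wrist_torque": the same for the moment, N m; "grip_width": finger opening in m; "gripper_force": force on a finger pad.
Only numpy, scipy, OpenCV 4.12 (cv2) and the standard library are available. Lean on these libraries where they do the work, as an engineer would, in place of code of your own. Each camera call takes 0.05 s, during which the arm holds its last target. There are 200 camera calls.

## Task

Get the glass counting chamber ready for counting: swing the stage's spring clip up until it stays open by itself, lay the chamber flat and squarely on the white window of the stage, then lower the clip so that it rests on the chamber and holds it. It is glass: set it down gently, do not drop it.

Things in the scene. Friction and masses are not known exactly. Their poses are not given: they have to be found in the camera images.
- chamber: Counting chamber: loose flat slab, glass in a grey plastic frame, 76 long (x) x 34 wide (y) x 8 mm thick, about 40 g, black H-shaped groove and two mirrored rectangles in the middle of its top. Lies flat on the bench right of the stage (-y), near a white slide mailer (84 x 46 x 12) and a small white cassette (40 x 28 x 7). Origin: centre of its underside, z up. Either end may point either way.
- holder: Counting stage: fixed dark grey block 170 (x) x 90 (y) x 24 mm high, flat top. Origin: centre of underside, z up; x runs to the hinge end. White flush window (84 x 42 mm) for the chamber: centre x -25, y 0, z 24, length along x. Hinge cheeks x 22 to 48, y +-15, up to z 50; hinge axis along y at x 35, z 42. Lowered, the clip reaches from it towards -x; its foot presses at x -4, y 0.
- clip (a joint): Clip angle (rad): 0 = down with nothing beneath (the start; foot 4 mm off the top), grows as it swings up; 0.1 with its foot on the chamber; stop at 1.75, just past upright. Over-centre spring, damped: below about 1.0 it closes by itself (within 1.5 s), above it opens and stays up at the stop. 1 to 2 N at the crossbar moves it.
- clip_bar (a point): Centre of the crossbar at the clip's end: steel bar 12 mm thick, 30 mm long along the stage's y, carried by a strip 14 mm wide. Pinch it end to end from above (it turns between the fingers) or push it. With the clip at 0 it is at x -22, z 52 mm in the stage's frame (57 mm before, 10 mm above the hinge axis); at 1.75 at about x 55, z 96.

How it is judged:
By the outcome, as a careful person would: the job done as asked, in the order asked, and still so for the second after the job is handed in, with the robot touching nothing.
It also fails if it takes over 58 s, if anything falls off the work surface, if the arm or the gripper's body presses on something with over 40 N, if the wrist force passes 120 N, or if a joint passes its speed limit or range.

## Working session

There is one attempt and no reset: what is moved stays moved. The work goes in short steps, Python scripts to look and compute and a tool call to move; the robot and the scene stay as the last step left them, time stands still between calls to the robot, and variables do not carry over. Pictures are saved under pics/ and viewed, at most 11 in all, crops included, and the job is handed in when it is done.

```bash
ls; mkdir -p pics
```

Create h.py:
```python
import numpy as np, cv2
from rig import env
def grab(n,f):
    im=env.get_image(n); cv2.imwrite('pics/'+f,cv2.cvtColor(im['pixels'],cv2.COLOR_RGB2BGR)); return im
def ray(im,px):
    K=np.array(im['K']);d=np.array(im['distortion']);E=np.array(im['extrinsics'])
    p=cv2.undistortPoints(np.array(px,float).reshape(-1,1,2),K,d).reshape(-1,2)
    v=np.c_[p,np.ones(len(p))]@E[:3,:3]; c=-E[:3,:3].T@E[:3,3]
    return c,v
def plane(im,px,z):
    c,v=ray(im,px); return c+v*((z-c[2])/v[:,2])[:,None]
def proj(im,P):
    E=np.array(im['extrinsics'])
    return cv2.projectPoints(np.array(P,float).reshape(-1,1,3),cv2.Rodrigues(E[:3,:3])[0],E[:3,3],np.array(im['K']),np.array(im['distortion']))[0].reshape(-1,2)
def tri(a,pa,b,pb):
    c1,v1=ray(a,[pa]);c2,v2=ray(b,[pb]);v1=v1[0];v2=v2[0]
    s=np.linalg.lstsq(np.c_[v1,-v2],c2-c1,rcond=None)[0]
    p,q=c1+s[0]*v1,c2+s[1]*v2; return (p+q)/2,np.linalg.norm(p-q)
```

Run:
```python
from h import *
for n in('top','side'):
    im=grab(n,n+'0.png'); E=np.array(im['extrinsics']); print(n,-E[:3,:3].T@E[:3,3],np.array(im['K']).ravel())
o=env.observe(); print(o)
```

```text
pics
rig.py
top [ 0.40950073 -0.0543926   1.03062931] [537.95306089   0.         320.18928269   0.         537.95306089
 230.34318135   0.           0.           1.        ]
side [0.4065831  0.54031998 0.54280823] [474.66809101   0.         323.23235798   0.         474.66809101
 239.56341361   0.           0.           1.        ]
{'time_s': 0.1, 'q': array([-8.75079918e+01,  2.18387827e+01,  7.43780777e+01, -2.07488681e-03,
        8.38575577e+01, -1.23369837e+01]), 'qvel': array([-0.00499943,  0.03761114, -0.24177471, -0.00165882,  0.07015672,
       -0.03321089]), 'joint_efforts': array([ 5.17532011e-03, -4.49219513e+01, -2.31657887e+01, -1.27717572e-04,
        3.63538202e-03,  8.05043328e-06]), 'position': array([ 0.14073149, -0.53144552,  0.24177175]), 'tool_rot': array([[ 9.66693022e-01,  2.55938652e-01, -9.24452759e-05],
       [ 2.55938554e-01, -9.66692183e-01,  1.29604644e-03],
       [ 2.42342253e-04, -1.27653936e-03, -9.99999156e-01]]), 'ft_force': array([-0.11282343,  0.22450637, -0.22051664]), 'wrist_torque': array([-0.02402923,  0.00875591,  0.02967372]), 'gripper_force': 0.0, 'grip_width': 0.08541460613189512}
```

View pics/top0.png

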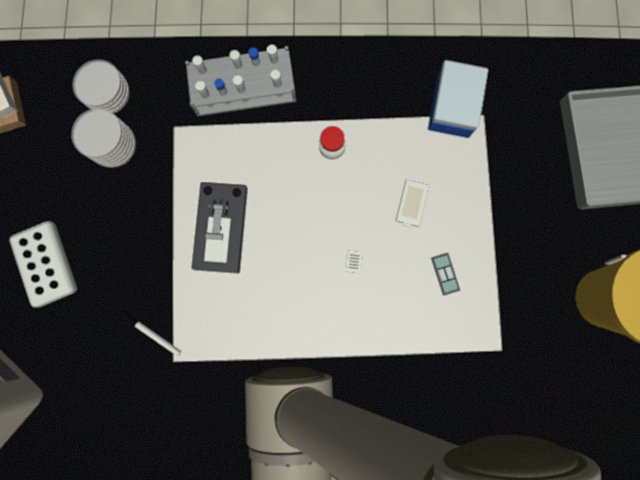

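View pics/side0.png

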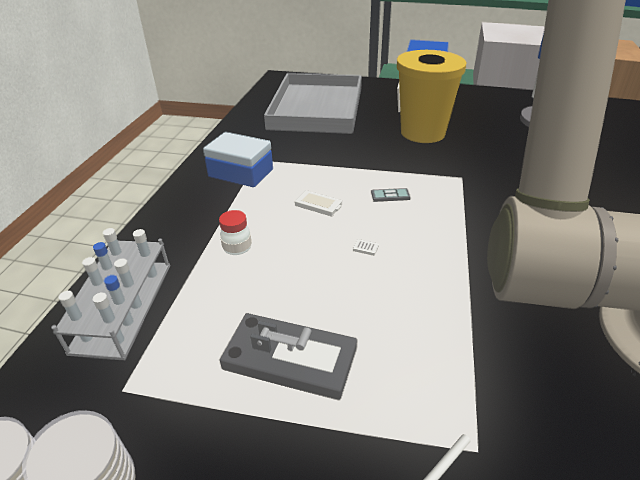

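The top view shows the stage at about (220,228) with its hinge towards +x (up), the chamber at (446,273), the mailer at (413,203) and the cassette at (354,261). The side view agrees, with the clip down. Next I'll measure these.

Add to h.py:
```python
def rect(im,mask,z):
    "minimum-area rectangle of largest blob, on plane z: centre, long side, short side, angle of long axis"
    cs,_=cv2.findContours(mask.astype(np.uint8),cv2.RETR_EXTERNAL,cv2.CHAIN_APPROX_NONE)
    c=max(cs,key=cv2.contourArea); P=plane(im,c.reshape(-1,2),z)[:,:2]
    r=cv2.minAreaRect((P*1000).astype(np.float32)); b=cv2.boxPoints(r)
    e=[b[1]-b[0],b[2]-b[1]]; e.sort(key=np.linalg.norm); l=e[1]; l=l if l[0]>0 else -l
    return np.round(np.array(r[0])/1000,4),round(float(np.linalg.norm(l)),1),round(float(np.linalg.norm(e[0])),1),round(float(np.degrees(np.arctan2(l[1],l[0]))),2)
def win(shape,x0,x1,y0,y1):
    m=np.zeros(shape,bool); m[y0:y1,x0:x1]=1; return m
```

Run:
```python
from h import *
for n,sw,cw in(('top',(183,260,170,285),(420,470,245,305)),('side',(205,370,300,405),(365,418,180,207))):
    im=env.get_image(n); g=cv2.cvtColor(im['pixels'],cv2.COLOR_RGB2GRAY)
    s=(g<150)&win(g.shape,*sw); c=(g<185)&win(g.shape,*cw)
    print(n,'stage',rect(im,s,.024),'chamber',rect(im,c,.008 if n=='top' else .006))
    w=(g>190)&win(g.shape,*((203,236,195,264) if n=='top' else (275,338,335,374)))
    print('window',rect(im,w,.024))
```

```text
top stage (array([0.5524, 0.1543]), 170.6, 93.3, -3.89) chamber (array([ 0.4659, -0.2744]), 77.5, 37.0, 17.14)
window (array([0.5283, 0.158 ]), 82.5, 40.5, -3.82)
side stage (array([0.551 , 0.1656]), 171.6, 101.1, -3.87) chamber (array([ 0.4658, -0.2706]), 77.0, 45.2, 16.41)
window (array([0.5277, 0.1597]), 83.5, 41.5, -3.62)
```

Units first: shifts go in units of 5 mm and turns go in units of 5 degrees. So -0.0315 m is -6.3, 0.0308 m is 6.16.

Call:
{"op": "nudge_tcp", "data": {
  "rows": [
    {"sx": 6.16,"sy": -6.3,"aperture": 0.06},
    {"sx": 6.16,"sy": -6.3,"aperture": 0.06},
    {"sx": 6.16,"sy": -6.3,"aperture": 0.06},
    {"sx": 6.16,"sy": -6.3,"aperture": 0.06},
    {"sx": 6.16,"sy": -6.3,"aperture": 0.06},
    {"sx": 6.16,"sy": -6.3,"aperture": 0.06},
    {"sx": 6.16,"sy": -6.3,"aperture": 0.06},
    {"sx": 6.16,"sy": -6.3,"aperture": 0.06},
    {"sx": 6.16,"sy": -6.3,"aperture": 0.06}
  ],
  "grip_force": 20
}}

```text
time_s: 1.1
position: [0.3366, -0.185, 0.2425]
tool_rot: [[0.967, 0.255, 0.0], [0.255, -0.967, -0.0], [0.0, 0.0, -1.0]]
ft_force: [0.1, -1.0, 0.3]
grip_width: 0.0603
gripper_force: 0.0
```

Call:
{"op": "nudge_tcp", "data": {
  "rows": [
    {"sx": 6.16,"sy": -6.3,"aperture": 0.06},
    {"sx": 6.16,"sy": -6.3,"aperture": 0.06},
    {"sx": 6.16,"sy": -6.3,"aperture": 0.06},
    {"sx": 6.16,"sy": -6.3,"aperture": 0.06},
    {"sx": 6.16,"sy": -6.3,"aperture": 0.06},
    {"sx": 6.16,"sy": -6.3,"aperture": 0.06},
    {"sx": 6.16,"sy": -6.3,"aperture": 0.06},
    {"sx": 6.16,"sy": -6.3,"aperture": 0.06},
    {"sx": 6.16,"sy": -6.3,"aperture": 0.06}
  ]
}}

```text
time_s: 2.0
position: [0.5321, 0.1602, 0.2422]
tool_rot: [[0.967, 0.256, -0.0], [0.256, -0.967, -0.0], [-0.0, 0.0, -1.0]]
ft_force: [0.7, -0.9, 0.6]
grip_width: 0.0594
gripper_force: 0.0
```

Call:
{"op": "nudge_tcp", "data": {
  "rows": [
    {"sz": 6,"twist": 1.24,"aperture": 0.06},
    {"sz": 6,"twist": 1.24,"aperture": 0.06},
    {"sz": 6,"twist": 1.25,"aperture": 0.06},
    {"aperture": 0.06},
    {"aperture": 0.06}
  ]
}}

```text
time_s: 2.5
position: [0.5319, 0.1583, 0.153]
tool_rot: [[0.998, -0.064, 0.0], [-0.064, -0.998, 0.0], [0.0, -0.0, -1.0]]
ft_force: [0.6, -0.3, -0.1]
grip_width: 0.0602
gripper_force: 0.0
```
Good. Descend to TCP z .045: .108 → 4 rows of .027. Check the bar location with side view? Trust, but view cheaply... clear with pushing tolerance. Go descend and pinch.

To row units: 0.03 m is 6, 0.018 m is 3.6.

Call:
{"op": "nudge_tcp", "data": {
  "rows": [
    {"sz": 6,"aperture": 0.05},
    {"sz": 6,"aperture": 0.05},
    {"sz": 6,"aperture": 0.05},
    {"sz": 3.6,"aperture": 0.05},
    {"aperture": 0.05},
    {"aperture": 0.025},
    {"aperture": 0.025},
    {"aperture": 0.025},
    {"aperture": 0.025}
  ],
  "grip_force": 20
}}

```text
time_s: 3.4
position: [0.5328, 0.1583, 0.0461]
tool_rot: [[0.998, -0.066, 0.004], [-0.066, -0.998, 0.0], [0.004, -0.0, -1.0]]
ft_force: [0.5, -0.9, 7.3]
grip_width: 0.0295
gripper_force: 22.0
```

Run:
```python
from h import *
im=env.get_image('side'); p=im['pixels'][270:420,190:400]; cv2.imwrite('pics/s1.png',cv2.resize(cv2.cvtColor(p,cv2.COLOR_RGB2BGR),None,fx=3.5,fy=3.5))
```

```text
(no output)
```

View pics/s1.png

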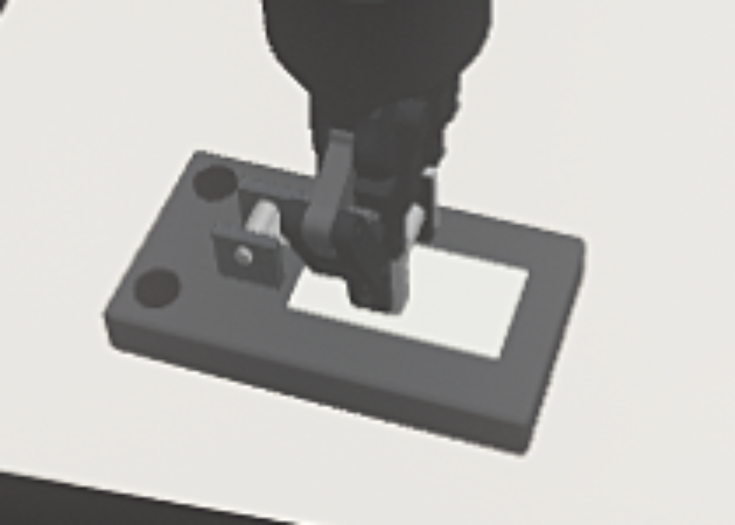

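The bar is pinched between the fingers at 29.5 mm opening (dark pads at about (400,230) in the crop). Now I'll follow the arc.

Call:
{"op": "nudge_tcp", "data": {
  "rows": [
    {"sx": 0.3,"sz": -1.1,"aperture": 0.025},
    {"sx": 0.32,"sz": -1.12,"aperture": 0.025},
    {"sx": 0.52,"sz": -1.04,"aperture": 0.025},
    {"sx": 0.54,"sz": -1.02,"aperture": 0.025},
    {"sx": 0.72,"sz": -0.9,"aperture": 0.025},
    {"sx": 0.72,"sz": -0.9,"aperture": 0.025},
    {"sx": 0.88,"sz": -0.76,"aperture": 0.025},
    {"sx": 0.9,"sz": -0.74,"aperture": 0.025}
  ]
}}

```text
time_s: 4.25
position: [0.5559, 0.1567, 0.0826]
tool_rot: [[0.998, -0.067, -0.001], [-0.067, -0.998, -0.0], [-0.001, 0.0, -1.0]]
ft_force: [-3.7, 0.1, -1.4]
grip_width: 0.0292
gripper_force: 20.7
```

Call:
{"op": "nudge_tcp", "data": {
  "rows": [
    {"sx": 1,"sz": -0.56,"aperture": 0.025},
    {"sx": 1.02,"sz": -0.54,"aperture": 0.025},
    {"sx": 1.1,"sz": -0.34,"aperture": 0.025},
    {"sx": 1.12,"sz": -0.32,"aperture": 0.025},
    {"sx": 1.14,"sz": -0.12,"aperture": 0.025},
    {"sx": 1.16,"sz": -0.12,"aperture": 0.025},
    {"sx": 1.14,"sz": 0.06,"aperture": 0.025},
    {"aperture": 0.025}
  ]
}}

```text
time_s: 5.05
position: [0.5961, 0.154, 0.0926]
tool_rot: [[0.998, -0.067, 0.003], [-0.067, -0.998, 0.0], [0.003, -0.0, -1.0]]
ft_force: [-0.8, -1.1, 5.9]
grip_width: 0.0287
gripper_force: 19.5
```

Still gripping, at about 1.5 rad. I'll release to 0.05, rise and check.

To row units: -0.04 m is -8, 0.04 m is 8.

Call:
{"op": "nudge_tcp", "data": {
  "rows": [
    {"aperture": 0.06},
    {"aperture": 0.06},
    {"aperture": 0.06},
    {"sz": -6,"aperture": 0.06},
    {"sz": -8,"aperture": 0.06},
    {"sz": -8,"aperture": 0.06},
    {"sx": -4,"sy": 8,"aperture": 0.06},
    {"sx": -4,"sy": 8,"aperture": 0.06},
    {"sx": -4,"sy": 8,"aperture": 0.06},
    {"sx": -4,"sy": 8,"aperture": 0.06}
  ]
}}

```text
time_s: 6.05
position: [0.5028, -0.0013, 0.202]
tool_rot: [[0.998, -0.066, 0.001], [-0.066, -0.998, -0.0], [0.001, 0.0, -1.0]]
ft_force: [0.6, -1.0, -0.2]
grip_width: 0.0596
gripper_force: 0.0
```

Run:
```python
from h import *
im=env.get_image('side'); p=im['pixels'][230:430,190:420]; cv2.imwrite('pics/s2.png',cv2.resize(cv2.cvtColor(p,cv2.COLOR_RGB2BGR),None,fx=3,fy=3))
o=env.observe(); p=o['position']; R=o['tool_rot']; print(p)
print('to chamber (tool axes)',R.T@(np.array([.466,-.2755,.12])-p))
```

```text
[ 0.50043298 -0.0054778   0.20192542]
to chamber (tool axes) [-0.01554811  0.27157659  0.08254577]
```

View pics/s2.png

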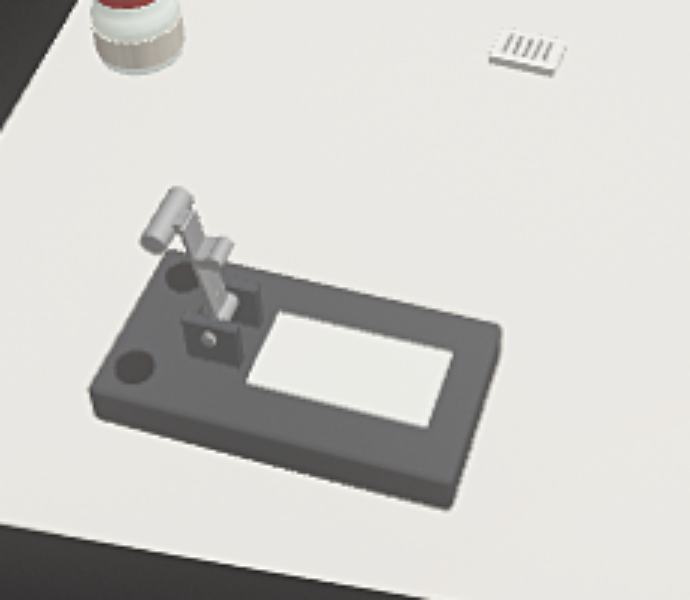

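The clip stands open past upright (bar at about (168,218) in the crop), and the window is fully visible. I'll re-measure the window and move towards the chamber.

To row units: 0.0465 m is 9.3, 0.045 m is 9, -7 degrees is -1.4.

Call:
{"op": "nudge_tcp", "data": {
  "rows": [
    {"sx": -0.52,"sy": 9,"aperture": 0.06},
    {"sx": -0.52,"sy": 9,"aperture": 0.06},
    {"sx": -0.52,"sy": 9,"aperture": 0.06},
    {"sx": -0.52,"sy": 9,"aperture": 0.06},
    {"sx": -0.52,"sy": 9,"aperture": 0.06},
    {"sx": -0.5,"sy": 9.3,"aperture": 0.06},
    {"sz": 4,"twist": -1.4,"aperture": 0.06},
    {"sz": 4,"twist": -1.4,"aperture": 0.06},
    {"sz": 4,"twist": -1.36,"aperture": 0.06},
    {"aperture": 0.06}
  ]
}}

```text
time_s: 7.1
position: [0.4694, -0.2694, 0.1397]
tool_rot: [[0.956, 0.293, -0.004], [0.293, -0.956, 0.003], [-0.002, -0.004, -1.0]]
ft_force: [0.5, -0.1, 1.1]
grip_width: 0.0602
gripper_force: 0.0
```

Run:
```python
from h import *
for n in('top','side'):
    im=env.get_image(n); g=cv2.cvtColor(im['pixels'],cv2.COLOR_RGB2GRAY)
    f=4; G=cv2.resize(g,None,fx=f,fy=f,interpolation=cv2.INTER_CUBIC)
    x0,x1,y0,y1=(200,236,205,266) if n=='top' else (268,345,330,375)
    m=(G>150)&win(G.shape,x0*f,x1*f,y0*f,y1*f)
    c=max(cv2.findContours(m.astype(np.uint8),0,cv2.CHAIN_APPROX_NONE)[0],key=cv2.contourArea)
    px=(c.reshape(-1,2)+.5)/f-.5; P=plane(im,px,.024)[:,:2]*1000
    r=cv2.minAreaRect(P.astype(np.float32)); print(n,r)
    if n=='top': cv2.imwrite('pics/t2.png',cv2.cvtColor(cv2.resize(im['pixels'][230:310,400:500],None,fx=6,fy=6,interpolation=2),4))
o=env.observe(); p=o['position']; R=o['tool_rot']; print(p,np.degrees(np.arctan2(R[1,0],R[0,0])))
```

```text
top ((528.4906616210938, 158.0526123046875), (42.303489685058594, 84.49848175048828), 86.1077880859375)
side ((527.7442626953125, 159.4183349609375), (43.59752655029297, 85.34513092041016), 86.19983673095703)
[ 0.47051964 -0.27011692  0.14234262] 16.80112366088693
```

View pics/t2.png

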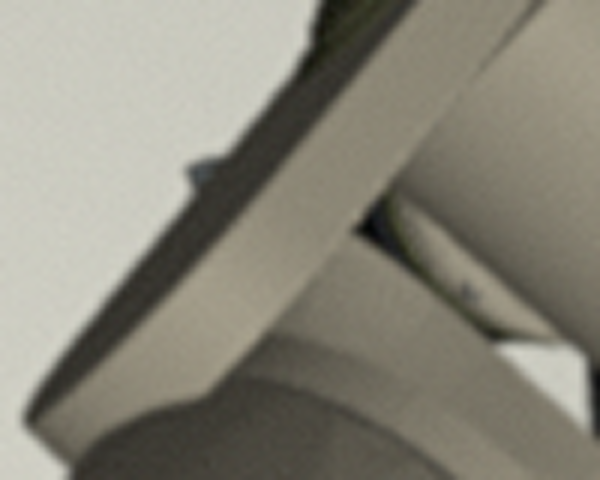

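The arm hides the chamber in this crop, so I'll refine the chamber from the first top and side pictures instead.

Run:
```python
from h import *
im=env.get_image('top'); g=cv2.cvtColor(cv2.imread('pics/top0.png'),cv2.COLOR_BGR2GRAY)
f=4; G=cv2.resize(g,None,fx=f,fy=f,interpolation=cv2.INTER_CUBIC)
for t in(140,160,180):
    m=(G<t)&win(G.shape,420*f,470*f,245*f,305*f)
    c=max(cv2.findContours(m.astype(np.uint8),0,cv2.CHAIN_APPROX_NONE)[0],key=cv2.contourArea)
    P=plane(im,(c.reshape(-1,2)+.5)/f-.5,.008)[:,:2]*1000
    r=cv2.minAreaRect(P.astype(np.float32)); print(t,r)
    a=np.radians(17); A=np.array([[np.cos(a),np.sin(a)],[-np.sin(a),np.cos(a)]])
    Q=P@A.T; lo,hi=np.percentile(Q,[1,99],axis=0); print(lo,hi, 'c from far edge',A.T@[ (lo[0]+hi[0])/2, lo[1]+17])
# side view: corner-based on far (-y) edge unaffected too
o=env.observe(); p=o['position']; R=o['tool_rot']; print(p,np.degrees(np.arctan2(R[1,0],R[0,0])))
print(R.T@(np.array([.466,-.275,.12])-p))
im=env.get_image('side'); cv2.imwrite('pics/s3.png',cv2.cvtColor(cv2.resize(im['pixels'][140:230,330:450],None,fx=5,fy=5,interpolation=2),4))
```

```text
140 ((466.2752685546875, -274.44915771484375), (75.50389862060547, 34.771419525146484), 16.801345825195312)
[ 328.16838439 -416.12524522] [ 403.22687385 -381.49953923] c from far edge [ 466.41131032 -274.76573099]
160 ((466.1852111816406, -274.51593017578125), (76.6296615600586, 35.843135833740234), 17.07001304626465)
[ 327.4933002  -416.69870501] [ 403.7508471  -380.99207594] c from far edge [ 466.50671968 -275.3362236 ]
180 ((466.2130126953125, -274.53558349609375), (77.92025756835938, 37.23432540893555), 16.843305587768555)
[ 326.90356494 -417.41530655] [ 404.39274587 -380.40372164] c from far edge [ 466.7411758  -276.01388749]
[ 0.4707596  -0.27025861  0.14289956] 16.832947844766835
[-0.00594704  0.00312973  0.02289895]
```

View pics/s3.png

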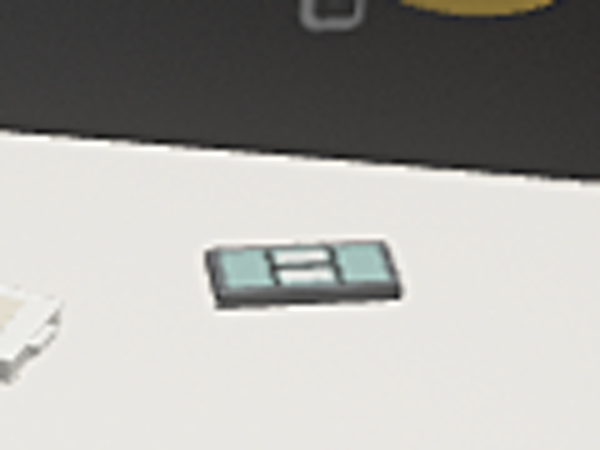

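To row units: 0.03 m is 6, -0.006 m is -1.2.

Call:
{"op": "nudge_tcp", "data": {
  "rows": [
    {"sx": -1.2,"sy": 0.6,"sz": 6,"aperture": 0.055},
    {"sz": 6,"aperture": 0.055},
    {"sz": 6,"aperture": 0.055},
    {"sz": 5,"aperture": 0.055},
    {"sz": 1,"aperture": 0.055},
    {"aperture": 0.055},
    {"sz": 0.8,"aperture": 0.055},
    {"aperture": 0.055}
  ]
}}

```text
time_s: 8.1
position: [0.4658, -0.275, 0.0188]
tool_rot: [[0.956, 0.292, 0.001], [0.292, -0.956, -0.001], [0.001, 0.002, -1.0]]
ft_force: [-0.0, 0.6, 0.5]
grip_width: 0.0549
gripper_force: 0.0
```

Run:
```python
from h import *
im=env.get_image('side'); cv2.imwrite('pics/s4.png',cv2.cvtColor(cv2.resize(im['pixels'][130:230,320:460],None,fx=5,fy=5,interpolation=2),4))
```

```text
(no output)
```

View pics/s4.png

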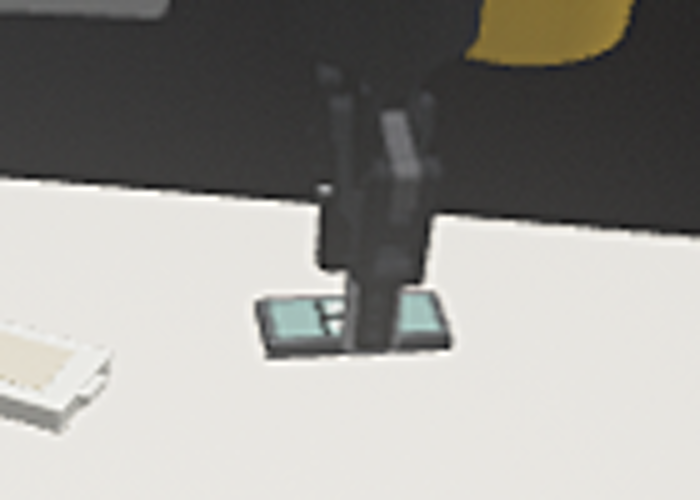

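Fingers straddle the chamber near its middle (front finger tip at (372,348)). I'll lower a bit more, then close gently.

Call:
{"op": "nudge_tcp", "data": {
  "rows": [
    {"sz": 0.8,"aperture": 0.045},
    {"sz": 0.7,"aperture": 0.045},
    {"aperture": 0.045},
    {"aperture": 0.045}
  ]
}}

```text
time_s: 8.55
position: [0.4654, -0.2746, 0.0103]
tool_rot: [[0.956, 0.292, -0.0], [0.292, -0.956, 0.0], [-0.0, -0.0, -1.0]]
ft_force: [-1.0, 0.1, 0.5]
grip_width: 0.0452
gripper_force: 0.0
```

Call:
{"op": "nudge_tcp", "data": {
  "rows": [
    {"aperture": 0.038},
    {"aperture": 0.028},
    {"aperture": 0.028},
    {"aperture": 0.028},
    {"aperture": 0.028}
  ],
  "grip_force": 25
}}

```text
time_s: 9.05
position: [0.4655, -0.2747, 0.0106]
tool_rot: [[0.956, 0.292, 0.0], [0.292, -0.956, -0.0], [0.0, 0.0, -1.0]]
ft_force: [0.2, 1.0, 4.1]
grip_width: 0.0336
gripper_force: 25.4
```

To row units: -0.04 m is -8, -0.015 m is -3, 7 degrees is 1.4.

Call:
{"op": "nudge_tcp", "data": {
  "rows": [
    {"sz": -1,"aperture": 0.028},
    {"sz": -3,"aperture": 0.028},
    {"sz": -8,"aperture": 0.028},
    {"sz": -8,"aperture": 0.028},
    {"twist": 1.4,"aperture": 0.028},
    {"twist": 1.4,"aperture": 0.028},
    {"twist": 1.37,"aperture": 0.028},
    {"aperture": 0.028},
    {"aperture": 0.028}
  ]
}}

```text
time_s: 9.95
position: [0.4654, -0.2746, 0.1104]
tool_rot: [[0.998, -0.064, -0.0], [-0.064, -0.998, 0.0], [-0.0, -0.0, -1.0]]
ft_force: [0.1, -0.7, -0.8]
grip_width: 0.0331
gripper_force: 25.2
```

Run:
```python
from h import *
im=env.get_image('side'); cv2.imwrite('pics/s5.png',cv2.cvtColor(cv2.resize(im['pixels'][80:230,300:470],None,fx=4,fy=4,interpolation=2),4))
o=env.observe(); p=o['position']; R=o['tool_rot']; print(p,np.degrees(np.arctan2(R[1,0],R[0,0])),R.T@(np.array([.5281,.1587,.075])-p),o['ft_force'],o['grip_width'])
```

```text
[ 0.46536866 -0.27463959  0.11040088] -3.712234111780276 [ 0.03454875 -0.43648748  0.03545007] [ 0.02419441  0.22878196 -0.25627104] 0.03335298571313427
```

View pics/s5.png

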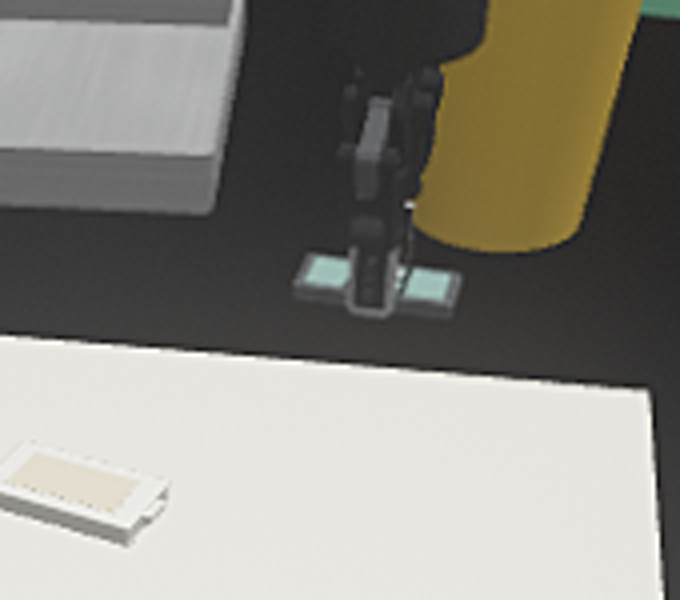

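The chamber is held level by its middle (ends at about x 297 and 461, finger at 371). Next I'll carry it over the window.

To row units: -0.045 m is -9, -0.04 m is -8.

Call:
{"op": "nudge_tcp", "data": {
  "rows": [
    {"sx": 0.68,"sy": -4,"aperture": 0.028},
    {"sx": 0.68,"sy": -8,"aperture": 0.028},
    {"sx": 0.68,"sy": -9,"aperture": 0.028},
    {"sx": 0.68,"sy": -9,"aperture": 0.028},
    {"sx": 0.68,"sy": -9,"aperture": 0.028},
    {"sx": 0.68,"sy": -9,"aperture": 0.028},
    {"sx": 0.68,"sy": -9,"aperture": 0.028},
    {"sx": 0.68,"sy": -9,"aperture": 0.028},
    {"sx": 0.68,"sy": -9,"aperture": 0.028},
    {"sx": 0.68,"sy": -8,"aperture": 0.028}
  ]
}}

```text
time_s: 11.0
position: [0.5273, 0.1393, 0.1104]
tool_rot: [[0.998, -0.065, -0.0], [-0.065, -0.998, 0.0], [-0.0, -0.0, -1.0]]
ft_force: [0.9, 0.7, -0.0]
grip_width: 0.0334
gripper_force: 25.2
```

Call:
{"op": "nudge_tcp", "data": {
  "rows": [
    {"sy": -4.3,"aperture": 0.028},
    {"sz": 6,"aperture": 0.028},
    {"sz": 2.4,"aperture": 0.028},
    {"aperture": 0.028},
    {"aperture": 0.028}
  ]
}}

```text
time_s: 11.5
position: [0.5291, 0.1581, 0.0689]
tool_rot: [[0.998, -0.068, 0.0], [-0.068, -0.998, 0.0], [0.0, -0.0, -1.0]]
ft_force: [0.3, 0.2, -0.2]
grip_width: 0.033
gripper_force: 25.2
```

Run:
```python
from h import *
im=env.get_image('side'); cv2.imwrite('pics/s6.png',cv2.cvtColor(cv2.resize(im['pixels'][260:410,200:390],None,fx=4,fy=4,interpolation=2),4))
o=env.observe(); p=o['position']; R=o['tool_rot']; print(p,np.degrees(np.arctan2(R[1,0],R[0,0])),R.T@(np.array([.5281,.1587,.0346])-p),o['ft_force'],o['grip_width'])
```

```text
[0.52937558 0.15804367 0.06926499] -3.897557806696901 [-0.00135582 -0.00056283  0.03466359] [-1.0579311  -0.06788042  0.05594465] 0.03300813972423132
```

View pics/s6.png

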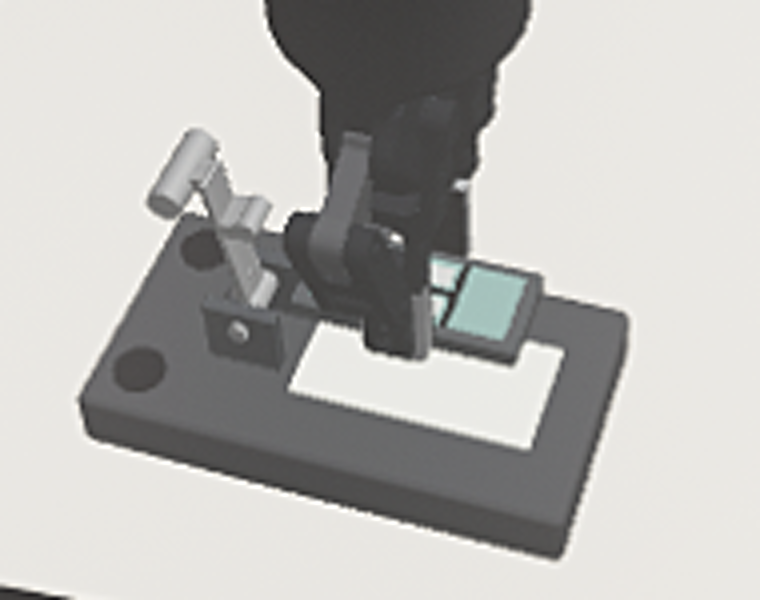

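The chamber hangs level over the window: far -x corner at crop (543,275), near bottom corner at (516,363), clip clear and open. I'll use those corners to check its position along x.

Run:
```python
from h import *
im=env.get_image('side')
a=np.radians(-3.85); A=np.array([[np.cos(a),np.sin(a)],[-np.sin(a),np.cos(a)]])
for c,z in(((543,275),.0666),((516,363),.0586),((522,345),.0666)):
    P=plane(im,[(200+c[0]/4-.4,260+c[1]/4-.4)],z)[0,:2]; print(A@(P-[.5281,.1587])*1000)
```

```text
[-36.62685099 -15.26091604]
[-36.46663221  15.13476349]
[-38.10365817  13.82545573]
```

Call:
{"op": "nudge_tcp", "data": {
  "rows": [
    {"sx": -0.24,"sy": -0.08,"sz": 2,"aperture": 0.028},
    {"sz": 2,"aperture": 0.028},
    {"sz": 1.2,"aperture": 0.028},
    {"sz": 0.6,"aperture": 0.028},
    {"sz": 0.4,"aperture": 0.028},
    {"sz": 0.3,"aperture": 0.028},
    {"aperture": 0.028},
    {"aperture": 0.028}
  ]
}}

```text
time_s: 12.4
position: [0.5278, 0.1591, 0.0361]
tool_rot: [[0.998, -0.067, 0.0], [-0.067, -0.998, 0.0], [0.0, -0.0, -1.0]]
ft_force: [-0.0, 0.5, -0.7]
grip_width: 0.0332
gripper_force: 25.2
```

Call:
{"op": "nudge_tcp", "data": {
  "rows": [
    {"sz": 0.1,"aperture": 0.028},
    {"sz": 0.1,"aperture": 0.028},
    {"sz": 0.1,"aperture": 0.028},
    {"sz": 0.06,"aperture": 0.028},
    {"aperture": 0.028},
    {"aperture": 0.028}
  ]
}}

```text
time_s: 13.0
position: [0.5277, 0.1591, 0.0346]
tool_rot: [[0.998, -0.067, 0.0], [-0.067, -0.998, 0.0], [0.0, -0.0, -1.0]]
ft_force: [-1.9, 0.1, 4.7]
grip_width: 0.0332
gripper_force: 25.7
```

Call:
{"op": "nudge_tcp", "data": {
  "rows": [
    {"aperture": 0.036},
    {"aperture": 0.04},
    {"aperture": 0.05},
    {"aperture": 0.055},
    {"sz": -2,"aperture": 0.055},
    {"sz": -8,"aperture": 0.055},
    {"sz": -9,"aperture": 0.055},
    {"sz": -9,"aperture": 0.055},
    {"sx": -9,"aperture": 0.055},
    {"sx": -9,"aperture": 0.055}
  ]
}}

```text
time_s: 14.0
position: [0.4376, 0.1651, 0.1758]
tool_rot: [[0.998, -0.068, 0.004], [-0.068, -0.998, 0.0], [0.004, -0.001, -1.0]]
ft_force: [-0.1, 0.1, -0.4]
grip_width: 0.0551
gripper_force: 0.0
```

Run:
```python
from h import *
t=env.get_image('top'); cv2.imwrite('pics/t7f.png',t['pixels'][...,::-1])
im=env.get_image('side'); A=cv2.resize(im['pixels'][260:410,200:390],None,fx=3,fy=3,interpolation=2); B=cv2.resize(t['pixels'][175:280,185:260],None,fx=4,fy=4,interpolation=2)
C=np.zeros((450,570+300,3),np.uint8); C[:450,:570]=A; C[:420,570:]=B; C=C[:,:800+70]; cv2.imwrite('pics/s7.png',cv2.resize(C,(800,414))[...,::-1])
o=env.observe(); p=o['position']; R=o['tool_rot']; print(p,R.T@(np.array([.553+.055*.9977,.1571-.055*.0672,.140])-p))
```

```text
[0.43249636 0.1655157  0.17463275] [0.17591517 0.00050117 0.03401271]
```

View pics/s7.png

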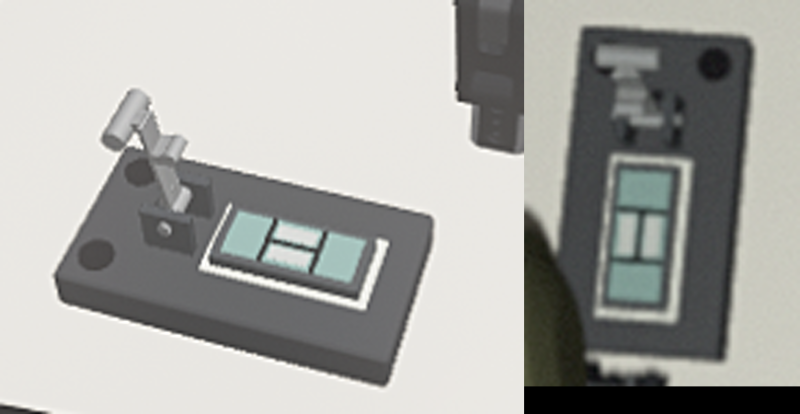

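The chamber lies square inside the window's white margin in both views (side (290,245); top (640,237)), with the clip open. I'll check its position in numbers.

Run:
```python
from h import *
im=env.get_image('top'); g=cv2.cvtColor(im['pixels'],cv2.COLOR_RGB2GRAY); f=4; G=cv2.resize(g,None,fx=f,fy=f,interpolation=cv2.INTER_CUBIC)
e=np.zeros(G.shape,np.uint8)
a=np.radians(-3.85); X=np.array([np.cos(a),np.sin(a)]); Y=np.array([-X[1],X[0]]); c=np.array([.5281,.1587])
W=[np.r_[c+sx*.0405*X+sy*.0195*Y,.024] for sx,sy in((1,1),(1,-1),(-1,-1),(-1,1))]
cv2.fillPoly(e,[((proj(im,W)+.5)*f).astype(int)],1)
m=(G<165)&(e>0)
q=max(cv2.findContours(m.astype(np.uint8),0,cv2.CHAIN_APPROX_NONE)[0],key=cv2.contourArea)
P=plane(im,(q.reshape(-1,2)+.5)/f-.5,.032)[:,:2]
r=cv2.minAreaRect((P*1000).astype(np.float32)); print(r, np.array([X,Y])@(np.array(r[0])/1000-c)*1000)
```

```text
((528.3951416015625, 157.89718627929688), (37.1098518371582, 78.14299011230469), 86.20292663574219) [ 0.34838016 -0.7811848 ]
```

Centred within 1 mm and square within 0.1°. Now I'll fetch the clip.

To row units: 0.045 m is 9, 0.04 m is 8.

Call:
{"op": "nudge_tcp", "data": {
  "rows": [
    {"sx": 9,"aperture": 0.055},
    {"sx": 9,"aperture": 0.055},
    {"sx": 9,"aperture": 0.055},
    {"sx": 8,"sy": 0.1,"aperture": 0.055},
    {"sz": 6.8,"aperture": 0.05},
    {"sz": 6,"aperture": 0.05},
    {"sz": 4.4,"aperture": 0.05},
    {"aperture": 0.05},
    {"aperture": 0.05}
  ],
  "grip_force": 20
}}

```text
time_s: 15.05
position: [0.6134, 0.1527, 0.0889]
tool_rot: [[0.998, -0.068, 0.001], [-0.068, -0.998, 0.0], [0.001, -0.0, -1.0]]
ft_force: [0.5, 0.7, 0.4]
grip_width: 0.0499
gripper_force: 0.0
```

Call:
{"op": "nudge_tcp", "data": {
  "rows": [
    {"aperture": 0.035},
    {"aperture": 0.025},
    {"aperture": 0.025},
    {"aperture": 0.025},
    {"aperture": 0.025}
  ],
  "grip_force": 20
}}

```text
time_s: 15.55
position: [0.6134, 0.1528, 0.0899]
tool_rot: [[0.998, -0.068, 0.004], [-0.068, -0.998, 0.0], [0.004, -0.0, -1.0]]
ft_force: [0.6, -0.7, 6.0]
grip_width: 0.0298
gripper_force: 20.9
```

Call:
{"op": "nudge_tcp", "data": {
  "rows": [
    {"sx": -0.82,"sz": -0.28,"aperture": 0.025},
    {"sx": -0.84,"sz": -0.2,"aperture": 0.025},
    {"sx": -1.14,"sz": -0.16,"aperture": 0.025},
    {"sx": -1.16,"sz": -0.08,"aperture": 0.025},
    {"sx": -1.16,"sz": 0.06,"aperture": 0.025},
    {"sx": -1.14,"sz": 0.18,"aperture": 0.025},
    {"sx": -1.12,"sz": 0.28,"aperture": 0.025},
    {"sx": -1.1,"sz": 0.38,"aperture": 0.025},
    {"sx": -1.02,"sz": 0.5,"aperture": 0.025},
    {"sx": -1,"sz": 0.6,"aperture": 0.025}
  ]
}}

```text
time_s: 16.55
position: [0.5594, 0.1565, 0.0823]
tool_rot: [[0.998, -0.067, 0.0], [-0.067, -0.998, 0.0], [0.0, -0.0, -1.0]]
ft_force: [0.1, 0.1, 4.7]
grip_width: 0.0294
gripper_force: 22.2
```

Call:
{"op": "nudge_tcp", "data": {
  "rows": [
    {"sx": -0.9,"sz": 0.7,"aperture": 0.025},
    {"sx": -0.88,"sz": 0.8,"aperture": 0.025},
    {"sx": -0.74,"sz": 0.86,"aperture": 0.025},
    {"sx": -0.7,"sz": 0.94,"aperture": 0.025},
    {"sx": -0.56,"sz": 1,"aperture": 0.025},
    {"sx": -0.5,"sz": 1.06,"aperture": 0.025},
    {"sx": -0.16,"sz": 0.4,"aperture": 0.025},
    {"sx": -0.1,"sz": 0.3,"aperture": 0.025},
    {"aperture": 0.025}
  ]
}}

```text
time_s: 17.45
position: [0.5366, 0.158, 0.0509]
tool_rot: [[0.998, -0.067, -0.002], [-0.067, -0.998, 0.0], [-0.002, 0.0, -1.0]]
ft_force: [-5.3, 0.6, 3.3]
grip_width: 0.0295
gripper_force: 23.0
```

Call:
{"op": "nudge_tcp", "data": {
  "rows": [
    {"aperture": 0.032},
    {"aperture": 0.036},
    {"aperture": 0.045},
    {"aperture": 0.055},
    {"aperture": 0.055},
    {"sz": -4,"aperture": 0.055},
    {"sz": -8,"aperture": 0.055},
    {"sz": -8,"aperture": 0.055},
    {"sz": -8,"aperture": 0.055}
  ]
}}

```text
time_s: 18.35
position: [0.5372, 0.1578, 0.193]
tool_rot: [[0.998, -0.068, -0.0], [-0.068, -0.998, -0.0], [-0.0, 0.0, -1.0]]
ft_force: [0.5, 0.4, -0.4]
grip_width: 0.055
gripper_force: 0.0
```

Call:
{"op": "nudge_tcp", "data": {
  "rows": [
    {"sx": -9,"aperture": 0.055},
    {"sx": -9,"aperture": 0.055},
    {"sx": -9,"aperture": 0.055},
    {"sy": 8,"aperture": 0.055},
    {"sy": 9,"aperture": 0.055},
    {"sy": 9,"aperture": 0.055},
    {"aperture": 0.055},
    {"aperture": 0.055}
  ]
}}

```text
time_s: 19.15
position: [0.394, 0.0366, 0.1916]
tool_rot: [[0.998, -0.07, 0.0], [-0.07, -0.998, 0.0], [0.0, -0.0, -1.0]]
ft_force: [0.2, 0.4, 0.8]
grip_width: 0.0551
gripper_force: 0.0
```

Run:
```python
from h import *
t=env.get_image('top')
im=env.get_image('side'); A=cv2.resize(im['pixels'][260:410,200:390],None,fx=3,fy=3,interpolation=2); B=cv2.resize(t['pixels'][175:280,185:260],None,fx=4,fy=4,interpolation=2)
C=np.zeros((450,870,3),np.uint8); C[:450,:570]=A; C[:420,570:]=B; cv2.imwrite('pics/s8.png',cv2.resize(C,(800,414))[...,::-1])
```

```text
(no output)
```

View pics/s8.png

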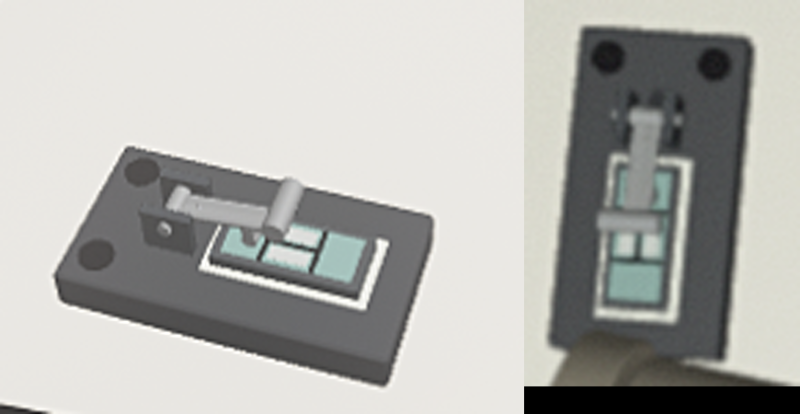

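The clip is down with its foot on the chamber (about (250,238)). The chamber hasn't shifted, and the robot is clear of everything.

```bash
python3 -c "
from rig import env
print(env.close_job())"
```

```text
the job is handed in; nothing more can be done
None
```

The job is handed in at about 19 s: I opened the clip until it stayed up, set the chamber flat on the window (within about 1 mm of centre and square to about 0.1°), and lowered the clip so its foot rests on the chamber.

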